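# Close the service bay of a cell tester with its tongued cover board

## Robot

A 6-joint arm with a two-finger parallel gripper is mounted at the origin on a cart in front of the work surface, level with it; the furniture and walls round the work are solid. World frame = base frame: x ahead of the robot, y to its left, z up, the work surface at z = 0. Lengths are in mm, angles in rad, forces in N, time in s.
With the tool pointing down it reaches from about 300 to 875 mm from the base axis. Payload 6.4 kg.
Tool frame: the origin (TCP) lies between the finger pads; the fingertips stand 25 mm ahead of it and the grasp point (between the pads) lies 6 mm ahead of it; z points along the fingers, y is the direction in which the jaws open and shut (so a half turn about z gives the same grasp; the last joint's range is limited). The gripper opens to 85 mm and grips with 20 to 120 N. Pads are 22 mm wide; open, the fingers measure 114 mm over their backs; the gripper's body (76 mm by 85 mm) begins 54 mm behind the grasp point. The pads swing forward as they close: fully open they stand 13 mm farther back than shut.
Start: joints at [1.143, 0.181, 1.607, -0, 1.354, -0.206], TCP at [126.479, 560.932, 256.288] pointing down, gripper open.
Joint ranges: [-2.99, 2.99], [-0.89, 2.07], [0.3, 2.58], [-1.14, 4.28], [0, 2.63], [-3.12, 3.12]. Speed limits (rad/s): [2.57, 2.57, 3.01, 3.14, 3.14, 3.14].

## Interface

Orientations are given as a unit quaternion [w, x, y, z].
In Python, from workcell import r gives the robot as it stands. Calls block until the motion is done:
- r.move_to(position, orientation): joint-space move of the TCP to a pose.
- r.line_to(position, orientation=None, vel=150): straight line of the TCP; orientation=None keeps the orientation; vel is the mean speed in mm/s.
- r.move_joints(angles): joint-space move.
- r.grip(opening): finger opening in mm; the grip force is fixed at half the most; returns when the fingers have stopped.
- r.pause(seconds).
- r.inverse_kinematics(position, orientation): joint angles nearest the present ones, or None.
- r.observe(): the state.
- r.camera(name): name is "side" or "top"; returns a dict with "frame" (480x640x3 uint8, blue, green, red), "z_map" (480x640 float32, mm along the optical axis (not along the pixel's ray), 0 where there is no reading), "camera_matrix" (3x3 intrinsics, pixels), "eye" and "orientation" of the camera in the world. Camera axes: x right, y down, z forward; pixel columns grow to the right and rows downward; lengths in mm; the calibration is good to about 2 mm. A picture is of the moment at which its call begins.
A pose or a line that the arm cannot do raises r.PlanningError and nothing moves.
- r.sign_off(): hands the job in, once; it reports no verdict.
The state is a dict: "time_s": time; "joint_pos": joint angles; "qd": joint speeds; "effort": joint torques, N m; "tool_pos": TCP position; "tool_rot": TCP orientation; "ft_force": force on the tool from outside, world axes, zero at the start; "wrist_torque": the same for the moment, N m; "finger_gap": finger opening in mm.
Only numpy, scipy, OpenCV 4.12 (cv2) and the standard library are available. Lean on these libraries where they do the work, as an engineer would, in place of code of your own. Each camera call takes 0.05 s, during which the arm holds its last target.

## Task

Close the low tester's open service bay: first take out the marker pen left lying in it and lay it on the worktop, moving aside any bottle that is in your way. Then push the slanting blue cover board so that its steel tongue goes into the groove at the end of the bay while the board still slants, and press its other end down until it lies flat, locked under the two orange catches. Keep the bottles standing on the worktop and leave everything else where it is.

Things in the scene. Friction and masses are not known exactly. Their poses are not given: they have to be found in the camera images.
- tester: low white unit, fixed, 247 x 186 x 47 mm. Origin: under its middle, on the worktop; +x points to the groove end (the way the cover is pushed home), z up. Its open bay runs from the inner face of the dark front wall (x = -98 mm, wall 24 mm thick) to the edge of the dark lip (x = +85 mm) and is 150 mm wide. Front, rear and side walls (18 mm thick) are all 47 mm high
- bay (a point): middle of the bay's floor, 8 mm above the worktop, axes as the tester's. Along both side walls lie aluminium runners 25 mm wide (y 50 to 75 mm), tops 22 mm above the worktop, that carry the cover and run on into the groove; a sill 12 mm deep, 21 mm high, lies at the front wall
- groove (a point): middle of the groove's mouth, level with the runners (22 mm above the worktop), axes as the tester's. The groove lies under the lip: 8.5 mm high, 150 mm wide, 17 mm deep towards +x; the lip is 4.5 mm thick, its top 35 mm above the worktop
- front_wall (a point): middle of the front wall's upper inner edge, 47 mm above the worktop, axes as the tester's. At y = +45 and -45 mm two orange spring catches, 22 mm wide, stick 5 mm out of the wall's inner face, sloping above (45 to 36 mm height), flat below (35 mm). The cover's edge pushes them back when pressed down there with some 6 to 20 N; they snap out over it once it is flat
- cover: loose blue board, 0.32 kg, 180 x 146 x 12 mm. Origin: middle of its underside, z out of its top, +x to the tongue. Starts slanting 0.24 rad in the bay, between the side walls (2 mm play each side), tongue down on the runners, underside on the front wall's upper edge. Slides under a push of 2 to 4 N. Home and flat: underside 22 mm, top 34 mm high, origin at tester x = -8 to -5 mm
- tongue_tip (a point): middle of the lower edge of the cover's steel tongue, at cover x = +104 mm; axes as the cover's. The tongue continues the underside of the board: 14 mm long, 146 mm wide, 5 mm thick. Starts 75 to 90 mm short of the groove's mouth; home it is 11 to 14 mm inside
- front_edge (a point): middle of the cover's upper front edge (cover x = -90, z = 12 mm), axes as the cover's. At first the edge juts out beyond the front wall, its lower corner about 69 mm above the worktop. Pushed along the tester's +x it drops off the wall onto the catches when the tongue is in; the board then slants 0.1 rad until pressed. Yellow strip to press on: 14 to 26 mm in from this edge
- marker_pen: red and white marker pen, 135 mm long along its y axis, 17 mm thick, 0.03 kg, lying across the two runners between the cover's tongue and the groove. Origin: its middle, on its underside (8 mm below its axis) as it starts
- bottle_amber: loose amber bottle, blue cap, 60 mm wide, 120 mm high, 0.18 kg; cap 34 mm wide, from 102 to 120 mm height. Origin: middle of its foot, z up. One of the two bottles stands before the cover's front edge, in the way of the push, the other beside the cover
- bottle_white: loose white bottle, blue cap, 62 mm wide, 140 mm high, 0.21 kg; cap 36 mm wide, from 119 to 140 mm height. Origin: middle of its foot, z up
- flask_yellow: bystander: conical flask with yellow content, 68 mm wide, 141 mm high, loose; origin: middle of its foot
- white_jar: bystander: white jar, 68 mm wide, 85 mm high, loose; origin: middle of its foot
- timer: bystander: small white timer with coloured buttons, 66 x 62 x 18 mm, loose; origin: middle of its underside
Things that resemble listed ones, but are neither listed nor needed, are in the scene too. What is shaped like the bottle_amber but red is not meant.

How it is judged (in metres and radians):
On the way, in this order (a step that is already met when the one before it is completed fails the run):
1. the marker pen lies on the worktop, outside the tester (height (world z) of marker_pen below 0.025 m and (x of marker_pen in the frame of tester below -0.13 m or x of marker_pen in the frame of tester above 0.13 m or y of marker_pen in the frame of tester below -0.1 m or y of marker_pen in the frame of tester above 0.1 m)), for 0.2 s.
2. the tongue is at least 6 mm inside the groove while the cover still slants by more than 0.05 rad (x of tongue_tip in the frame of groove above 0.006 m and z of tongue_tip in the frame of groove between -0.004 and 0.006 m and angle between cover's own z axis and vertical above 0.05 rad), for 0.05 s.
At the end, for the whole second after the job is handed in: Cover flat (within 0.025 rad) and at rest, tongue at least 9 mm in the groove, front edge 10 mm or more below the front wall's top; marker pen at rest on the worktop, its middle over 100 mm beside or 130 mm before or behind the tester's middle; both bottles upright on the worktop (all of step 1 and angle between cover's own z axis and vertical below 0.025 rad and x of tongue_tip in the frame of groove above 0.009 m and z of tongue_tip in the frame of groove below 0.004 m and z of front_edge in the frame of front_wall below -0.01 m and angle between the x axis of cover and the x axis of tester, either way round below 0.06 rad and linear speed of cover below 0.02 m/s and linear speed of marker_pen below 0.03 m/s and angle between each of bottle_amber, bottle_white's own z axis and vertical below 0.1 rad and height (world z) of each of bottle_amber, bottle_white below 0.01 m); the robot touches nothing.
It fails at once if a bottle is knocked over (angle between any of bottle_amber, bottle_white's own z axis and vertical above 0.6 rad).
It fails at once if the flask, the jar or the timer is moved by more than 30 mm (distance of any of flask_yellow, white_jar, timer from where it was at the start of the episode above 0.03 m).
It also fails if it takes over 61 s, if anything falls off the work surface, if the arm or the gripper's body presses on something with over 40 N, if the wrist force passes 120 N, or if a joint passes its speed limit or range.

## Working session

There is one attempt and no reset: what is moved stays moved. The work goes in short steps, each a Python script; the robot and the scene stay as the last script left them, time stands still between calls to the robot, and variables do not carry over. Pictures are saved under pics/ and viewed, and the job is handed in when it is done.

```bash
ls; mkdir -p pics; python3 - <<'E'
from workcell import r
import cv2,numpy as np
for n in("top","side"):
    c=r.camera(n); cv2.imwrite(f"pics/{n}0.png",c["frame"]); np.savez(f"{n}0.npz",**c)
    print(n,c["camera_matrix"].tolist(),c["eye"],c["orientation"])
print(r.observe())
E
```

```text
pics
top [[533.5778365925062, 0.0, 319.29874066882616], [0.0, 533.5778365925062, 233.74680567841784], [0.0, 0.0, 1.0]] [3.91395724e+02 8.95772599e-01 1.38192310e+03] [ 0.05953961 -0.69749759  0.71103333 -0.06620991]
side [[598.5303509576871, 0.0, 320.0837884386126], [0.0, 598.5303509576871, 239.6963962447633], [0.0, 0.0, 1.0]] [  158.80596205 -1415.08563499   677.44290869] [-0.55319271  0.81808995 -0.12882835  0.09005503]
{'time_s': 0.1, 'joint_pos': array([ 1.14270104e+00,  1.81490765e-01,  1.60788385e+00, -6.59205937e-06,
        1.35377907e+00, -2.06290115e-01]), 'qd': array([ 0.00025873, -0.00139054, -0.00258287, -0.00054886,  0.00140372,
       -0.00107761]), 'effort': array([-6.47085271e-04, -4.45873618e+01, -3.52240670e+01, -3.37687943e-04,
        4.10866269e-03, -8.33280581e-06]), 'tool_pos': array([126.28670428, 560.50772591, 255.4723722 ]), 'tool_rot': array([-2.40384735e-04,  1.10674644e-01,  9.93856385e-01, -7.42580477e-04]), 'ft_force': array([ 0.35077149,  0.47476605, -0.35671382]), 'wrist_torque': array([ 0.02465737, -0.01483436, -0.01364477]), 'finger_gap': 85.44090801418197}
```

View pics/top0.png

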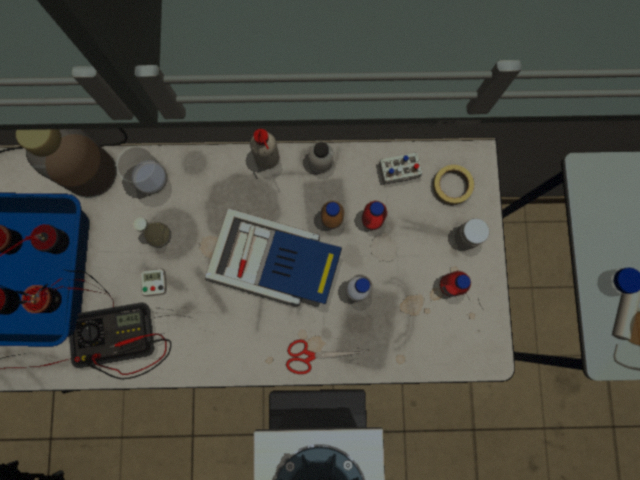

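View pics/side0.png

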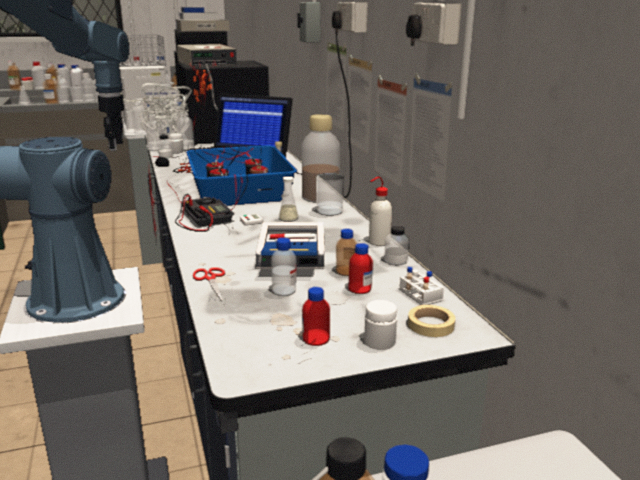

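```bash
cat > h.py <<'E'
import numpy as np,cv2
from scipy.spatial.transform import Rotation as R
def q2R(q): return R.from_quat([q[1],q[2],q[3],q[0]])
def cloud(c):
    K=c["camera_matrix"];z=c["z_map"].astype(float)
    v,u=np.mgrid[0:480,0:640]
    P=np.stack([(u-K[0,2])/K[0,0]*z,(v-K[1,2])/K[1,1]*z,z],-1)
    W=P.reshape(-1,3)@q2R(c["orientation"]).as_matrix().T+c["eye"]
    W=W.reshape(480,640,3); W[z==0]=np.nan
    return W
def proj(c,p):
    p=np.atleast_2d(p); q=(p-c["eye"])@q2R(c["orientation"]).as_matrix()
    K=c["camera_matrix"]; return np.c_[q[:,0]/q[:,2]*K[0,0]+K[0,2],q[:,1]/q[:,2]*K[1,1]+K[1,2]]
E
python3 - <<'E'
from h import *
c=dict(np.load("top0.npz")); W=cloud(c)
for n,(u,v) in dict(table=(350,350),amber=(332,209),red=(375,208),white=(361,285),jar=(475,230),flask=(140,224),pen1=(244,262),pen2=(252,235),yel=(326,273),cov=(285,265),lidtop=(212,270),rimfar=(290,225),rimnear=(250,292),tim=(152,280)).items():
    print(n,W[v-1:v+2,u-1:u+2].reshape(-1,3)[4].round(1), np.nanmedian(W[v-1:v+2,u-1:u+2].reshape(-1,3),0).round(1))
im=cv2.resize(c["frame"][190:320,190:400],None,fx=3.8,fy=3.8,interpolation=cv2.INTER_CUBIC);cv2.imwrite("pics/c1.png",im)
c=dict(np.load("side0.npz"))
im=cv2.resize(c["frame"][200:310,230:400],None,fx=4.6,fy=4.6,interpolation=cv2.INTER_CUBIC);cv2.imwrite("pics/c2.png",im)
E
```

```text
table [339.5 -86.3   2.8] [339.5 -86.4   3. ]
amber [678.3 -45.3 122.1] [678.3 -45.3 120.8]
red [ 679.2 -149.7  120.6] [ 679.6 -149.8  118.7]
white [ 492.1 -107.9  137.6] [ 491.8 -107.7  141.1]
jar [ 627.2 -400.1   83.8] [ 626.7 -399.5   86.4]
flask [645.6 409.8 142.6] [645.6 409.8 142.6]
pen1 [564.3 178.1  35.8] [564.  177.8  37.7]
pen2 [633.6 158.1  34.9] [634.8 158.1  35.2]
yel [527.9 -28.3  78.3] [528.  -28.3  77. ]
cov [552.4  73.3  54.3] [552.7  73.4  49.6]
lidtop [544.4 257.1  45. ] [544.4 257.1  45.9]
rimfar [664.   61.9   4.2] [664.   61.9   4.3]
rimnear [4.907e+02 1.670e+02 3.000e-01] [490.6 166.8   1.2]
tim [524.8 414.6  18.1] [524.6 414.6  18.1]
```

View pics/c1.png

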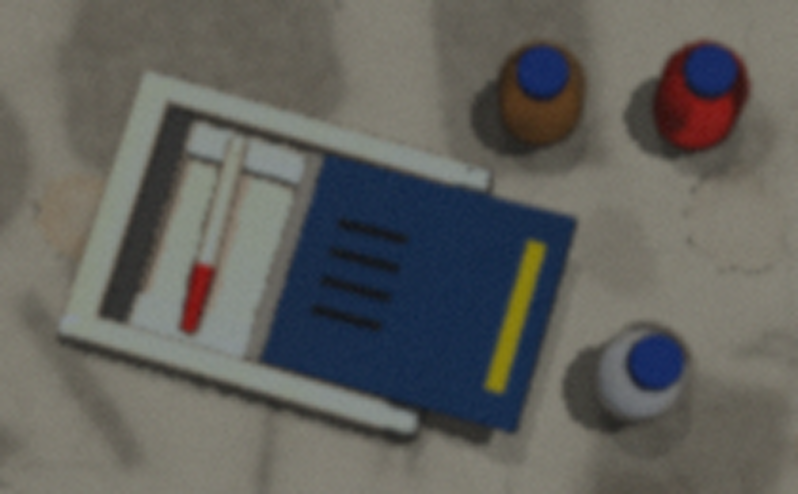

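View pics/c2.png

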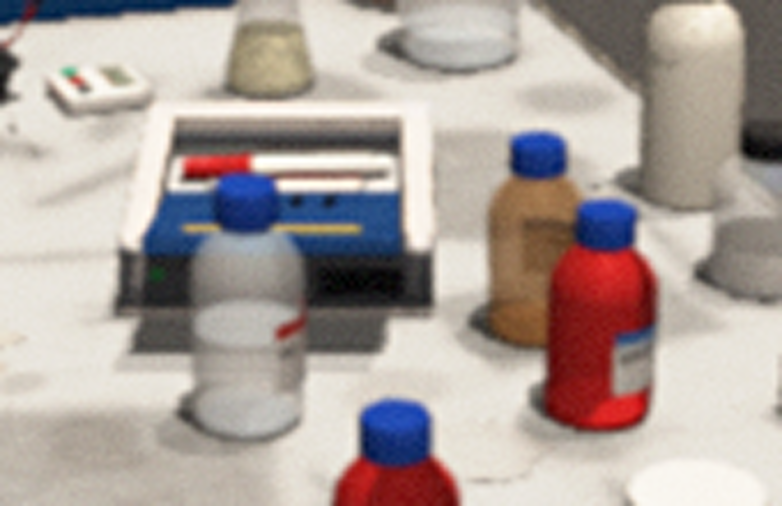

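```bash
cat > m.py <<'E'
from h import *
def at(c,uv,z):
    uv=np.atleast_2d(uv);K=c["camera_matrix"]
    d=np.c_[(uv[:,0]-K[0,2])/K[0,0],(uv[:,1]-K[1,2])/K[1,1],np.ones(len(uv))]@q2R(c["orientation"]).as_matrix().T
    return c["eye"]+d*((z-c["eye"][2])/d[:,2])[:,None]
def blobs(c,mask,zt,box,minA=8):
    u0,v0,u1,v1=box;m=np.zeros((480,640),np.uint8);m[v0:v1,u0:u1]=mask[v0:v1,u0:u1]
    n,l,s,ce=cv2.connectedComponentsWithStats(m)
    return [(s[i,4],ce[i].round(1),at(c,ce[i],zt)[0].round(1)) for i in range(1,n) if s[i,4]>=minA]
E
python3 - <<'E'
from m import *
c=dict(np.load("top0.npz")); W=cloud(c)
f=c["frame"]; hsv=cv2.cvtColor(f,cv2.COLOR_BGR2HSV)
H,S,V=[hsv[...,i].astype(int) for i in range(3)]
blue=((H>105)&(H<130)&(S>150)).astype(np.uint8)
for b in blobs(c,blue,120,(310,190,400,310)):print("blue",b)
print(at(c,(362.9,284.7),140))
# tester rim
m=(abs(W[...,2]-46)<7)&(S<60)&(V>110); m[:,:195]=0;m[:,345:]=0;m[:200]=0;m[310:]=0
m=cv2.morphologyEx(m.astype(np.uint8),cv2.MORPH_OPEN,np.ones((2,2)))
n,l,s,_=cv2.connectedComponentsWithStats(m);k=1+np.argmax(s[1:,4]);print(s[1:,4])
m=(l==k).astype(np.uint8)
v,u=np.nonzero(m);P=at(c,np.c_[u,v],47)[:,:2].astype(np.float32)
print(cv2.minAreaRect(P))
cv2.imwrite("pics/m1.png",cv2.resize(np.where(m[...,None]>0,f,f//3)[190:320,190:400],None,fx=3.8,fy=3.8,interpolation=0))
# yellow strip, pen
yel=((H>22)&(H<35)&(S>150)).astype(np.uint8)
v,u=np.nonzero(yel[240:310,300:345]);u+=300;v+=240
print("yel",cv2.minAreaRect(at(c,np.c_[u,v],78)[:,:2].astype(np.float32)))
Wc=W[v,u];print(Wc.mean(0))
# cover plane
bm=blue.copy();bm[:,345:]=0;bm[:230]=0;bm[:,:255]=0
v,u=np.nonzero(cv2.erode(bm,np.ones((3,3))));Q=W[v,u];Q=Q[~np.isnan(Q).any(1)]
A=np.c_[Q[:,:2],np.ones(len(Q))];x=np.linalg.lstsq(A,Q[:,2],rcond=None)[0];print("plane",x,np.hypot(*x[:2]),np.degrees(np.arctan2(-x[1],-x[0])))
E
```

```text
blue (np.int32(120), array([332.3, 208.5]), array([679.9, -46. , 120. ]))
blue (np.int32(115), array([376.5, 208.2]), array([ 678.7, -153.3,  120. ]))
blue (np.int32(971), array([319.8, 267.6]), array([536.6, -12.8, 120. ]))
blue (np.int32(138), array([362. , 284.9]), array([ 493.7, -111.9,  120. ]))
[[ 492.49305536 -112.13596097  140.        ]]
[1608    4    4]
((577.1658325195312, 128.9185028076172), (241.7939910888672, 184.5929718017578), 72.59649658203125)
yel ((528.4857177734375, -26.3399658203125), (10.780736923217773, 97.28607177734375), 72.81462860107422)
[nan nan nan]
plane [-7.44294343e-02 -2.37403302e-01  1.09321132e+02] 0.24879724381618548 72.59302302664072
```

View pics/m1.png

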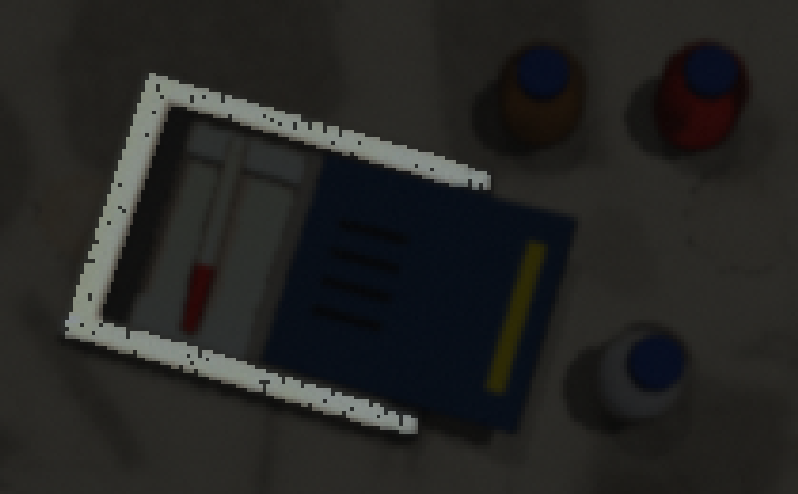

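```bash
cat >> m.py <<'E'
T0=np.array([577.2,128.9]);TA=np.radians(72.6)
TX=np.array([np.cos(TA),np.sin(TA)]);TY=np.array([-TX[1],TX[0]])
def t2w(x,y): return T0+x*TX+y*TY
def w2t(p): d=np.asarray(p)[...,:2]-T0; return np.stack([d@TX,d@TY],-1)
def down(a):
    y=np.array([np.cos(a),np.sin(a),0]);z=np.array([0,0,-1.]);x=np.cross(y,z)
    q=R.from_matrix(np.c_[x,y,z]).as_quat();return np.array([q[3],q[0],q[1],q[2]])
E
python3 - <<'E'
from m import *
from workcell import r
c=dict(np.load("top0.npz")); W=cloud(c)
f=c["frame"]; hsv=cv2.cvtColor(f,cv2.COLOR_BGR2HSV)
z=W[...,2]; v,u=np.mgrid[0:480,0:640]
wt=w2t(W)
m=(abs(wt[...,0]-45)<38)&(abs(wt[...,1])<74)&(z>29)&(z<44)
for x0 in range(0,95,6): pass
m=m.astype(np.uint8)
n,l,s,ce=cv2.connectedComponentsWithStats(m);print(s[1:,4],[w2t(W[l==i].mean(0)).round(0) for i in range(1,n)])
cv2.imwrite("pics/m2.png",cv2.resize(np.where(m[...,None]>0,f,f//3)[190:320,190:400],None,fx=3.8,fy=3.8,interpolation=0))
red=((hsv[...,1]>140)&((hsv[...,0]<10)|(hsv[...,0]>170)))[190:320,190:300];vv,uu=np.nonzero(red)
print("red ctr",w2t(at(c,[uu.mean()+190,vv.mean()+190],31)))
e=at(c,[[252.6,226.8],[239.5,276.8]],31);print("ends",e,w2t(e),np.linalg.norm(e[0]-e[1]))
q=(e[1]-e[0]);pa=np.arctan2(q[1],q[0])
for a in(pa-np.pi/2,pa+np.pi/2): print(a,r.inverse_kinematics([*e.mean(0)[:2],45],down(a)))
print("bottle", w2t([492.5,-112.1]),w2t([679.9,-46]))
for a in(TA+np.pi/2,TA-np.pi/2):print(a,r.inverse_kinematics([*t2w(-200,0),100],down(a)))
E
```

```text
[289   1   1   1   1   1   1   1   1] [array([47., -1.]), array([ 76., -56.]), array([ 21., -72.]), array([ 11., -66.]), array([ 27., -57.]), array([76., 52.]), array([82., 74.]), array([46., 74.]), array([41., 71.])]
red ctr [[46.10030071 41.38815597]]
ends [[655.76800144 157.10136263  31.        ]
 [527.36962709 189.95793748  31.        ]] [[ 50.40591494 -66.53939768]
 [ 43.36263212  65.80896542]] 132.53564443645956
1.3202766377153123 [ 9.30712790e-02  5.28770535e-01  1.62040579e+00 -4.44089210e-16
  9.92416334e-01 -1.22720536e+00]
4.4618692913051055 [ 9.30712790e-02  5.28770535e-01  1.62040579e+00 -4.44089210e-16
  9.92416334e-01  1.91438729e+00]
bottle [-255.30067428    8.75532489] [-136.18514409 -150.3027163 ]
2.83790536374278 [-3.47201189e-01  2.63866185e-01  1.85875922e+00 -4.44089210e-16
  1.01896725e+00  3.09807875e+00]
-0.3036872898470133 [-3.47201189e-01  2.63866185e-01  1.85875922e+00 -4.44089210e-16
  1.01896725e+00 -4.35138995e-02]
```

View pics/m2.png

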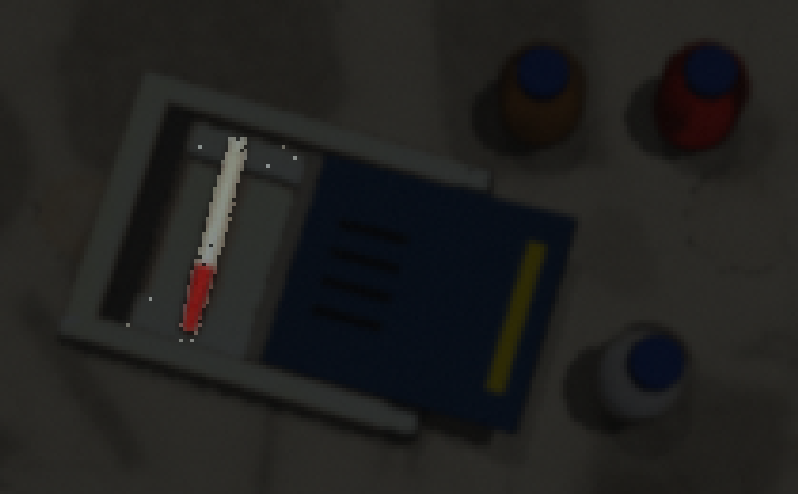

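```bash
python3 - <<'E'
from m import *
from workcell import r
a=1.3203;q=down(a);p=t2w(47,-0.5)
r.grip(34)
r.move_to([*p,130],q)
print(r.observe()["time_s"])
c=r.camera("top");cv2.imwrite("pics/t1.png",c["frame"][150:340,150:420].repeat(3,0).repeat(3,1)[:570,:800])
c=r.camera("side");cv2.imwrite("pics/s1.png",cv2.resize(c["frame"][180:310,220:400],None,fx=4.4,fy=4.4))
o=r.observe();print(o["tool_pos"],o["finger_gap"],o["time_s"])
E
```

```text
2.8583
[591.49420915 174.64771138 130.28246515] 33.95667242456917 2.9583
```

View pics/s1.png

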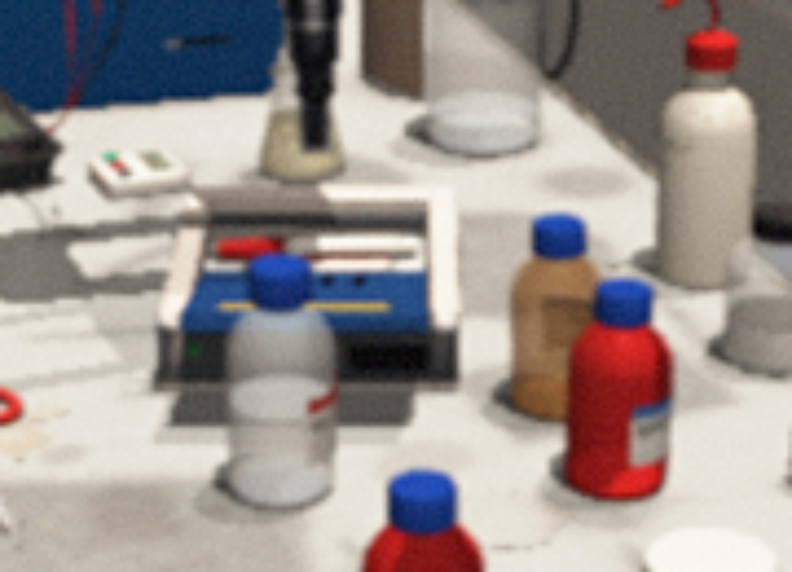

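View pics/t1.png

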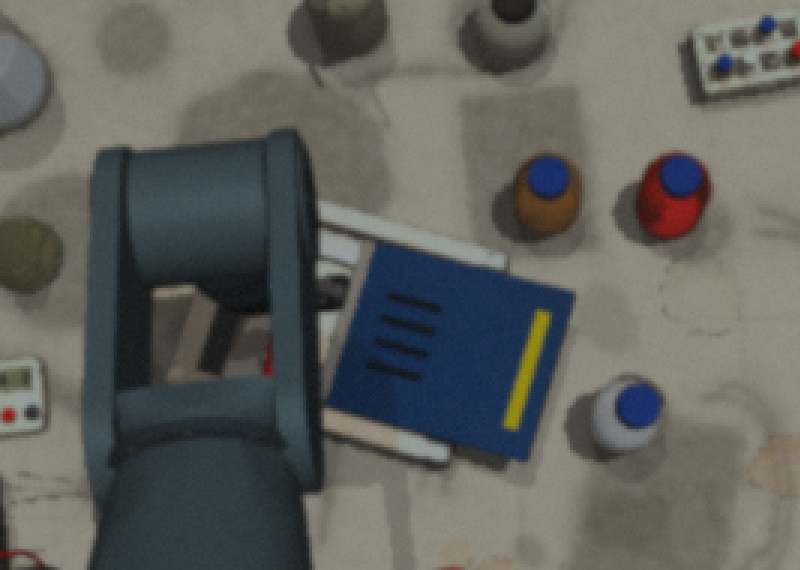

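The gripper hangs above the bay. The red and white pen (side crop about 320,245) still lies on the runners, and it's the only pen in the scene. I'm grasping it now.

```bash
python3 - <<'E'
from m import *
from workcell import r
a=1.3203;q=down(a);p=t2w(47,-0.5)
r.line_to([*p,60],q,vel=150)
r.line_to([*p,45],q,vel=50)
print(r.observe()["ft_force"])
r.grip(8)
o=r.observe();print(o["tool_pos"],o["finger_gap"],o["ft_force"])
r.line_to([*p,110],vel=120)
o=r.observe();print(o["finger_gap"],o["ft_force"],o["time_s"])
c=r.camera("side");cv2.imwrite("pics/s2.png",cv2.resize(c["frame"][140:300,200:400],None,fx=4,fy=3.7))
E
```

```text
[-0.63093419  0.72846623  1.16336822]
[592.13001402 173.67120678  45.50072334] 13.546722740989333 [-0.62833242  1.34927622  2.84722506]
13.231850924892768 [-0.05488156  0.48709388 -0.92285486] 5.0333
```

View pics/s2.png

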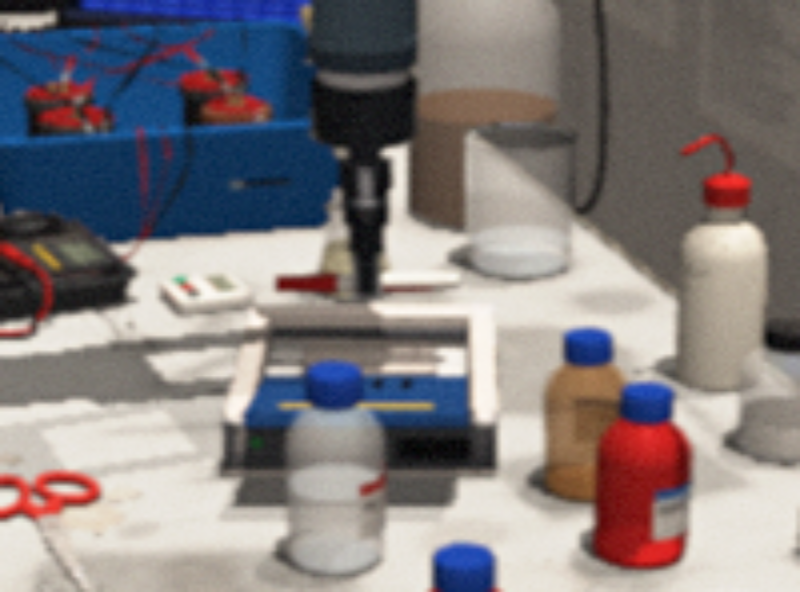

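The pen is held level at side crop (370,283). I'm carrying it to the bare worktop on the robot's side.

```bash
python3 - <<'E'
from m import *
from workcell import r
a=1.3203;q=down(a)
r.line_to([400,185,110],q,vel=250)
r.line_to([400,185,40],vel=150)
for z in (34,31,28,26.5):
    r.line_to([400,185,z],vel=40); o=r.observe(); print(z,o["ft_force"].round(2))
    if o["ft_force"][2]>4: break
r.grip(40)
r.line_to([400,185,110],vel=200)
r.move_to([*np.array([470,-60]),230],down(-0.3))
o=r.observe();print(o["time_s"])
c=r.camera("top");cv2.imwrite("pics/t3.png",cv2.resize(c["frame"][180:400,150:450],None,fx=2.6,fy=2.6))
np.savez("t3.npz",**c)
E
```

```text
34 [ 0.11 -0.33 -0.3 ]
31 [-0.83 -0.08 -0.22]
28 [-1.02 -0.32 -0.81]
26.5 [-0.43 -0.03  0.27]
9.7
```

View pics/t3.png

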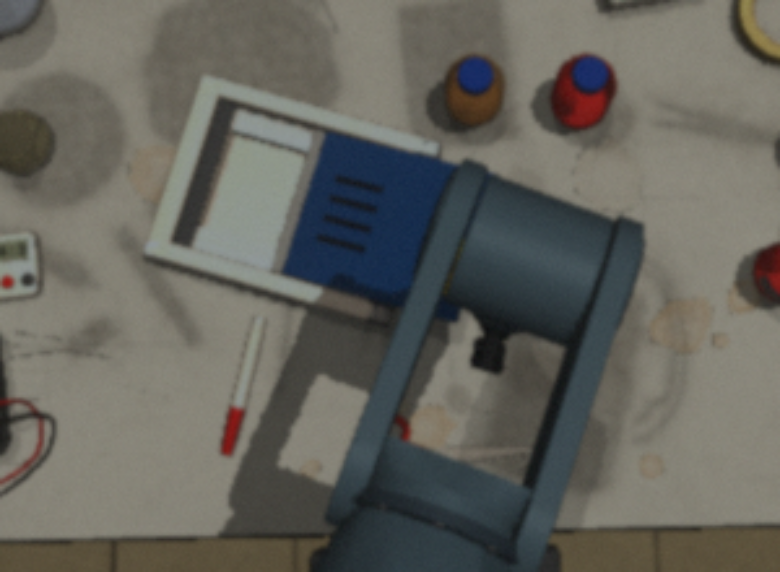

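The pen lies flat at top pixel (243,328). Bottle candidates in the top view:
- (362,285): clear-white with a blue cap, cap height about 140, so this is bottle_white. It stands in the push path at tester (-255, 9).
- (332,208): brown, so this is bottle_amber, beside the cover.
- (375,208) and (455,283): red, so not meant.

The earlier enlarged crop confirms this. I'll move the white bottle.

```bash
python3 - <<'E'
from m import *
from workcell import r
q=down(-0.3037)
b=np.array([492.5,-112.1]);d=np.array([405,-215])
r.grip(65)
r.move_to([*b,190],q)
r.line_to([*b,142],vel=120)
print(r.observe()["ft_force"])
r.grip(25)
o=r.observe();print(o["finger_gap"],o["ft_force"])
r.line_to([*b,160],vel=80)
o=r.observe();print(o["finger_gap"],o["ft_force"])
r.line_to([*d,160],vel=160)
r.line_to([*d,146],vel=60)
for z in (144.5,143.2,142.2,141.2):
    r.line_to([*d,z],vel=20); o=r.observe(); print(z,o["ft_force"].round(2))
    if o["ft_force"][2]>1: break
r.grip(65)
r.line_to([*d,200],vel=200)
print(r.observe()["time_s"])
c=r.camera("side");cv2.imwrite("pics/s4.png",cv2.resize(c["frame"][180:330,180:400],None,fx=3.6,fy=3.6))
E
```

```text
[ 0.65625533 -0.28241148 -0.80093018]
33.61649431566143 [-1.54204631  1.08433803  6.50164369]
33.672936839416586 [-0.33893868  0.33841926 -2.7448815 ]
144.5 [ 0.47 -0.38 -2.07]
143.2 [ 0.34 -0.28 -0.54]
142.2 [-2.22  1.58  9.1 ]
14.7833
```

View pics/s4.png

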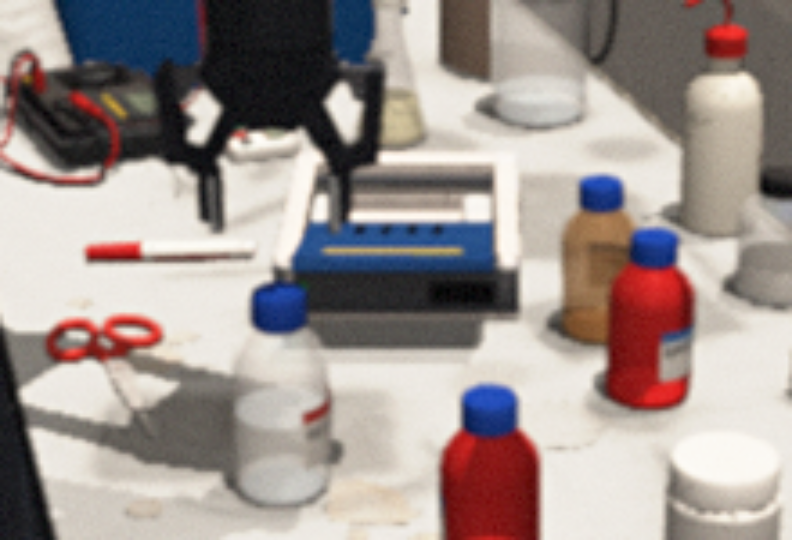

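```bash
python3 - <<'E'
from m import *
from workcell import r
q=down(-0.3037)
r.grip(0)
r.move_to([*t2w(-225,0),150],q)
r.line_to([*t2w(-225,0),76],vel=150)
o=r.observe();f0=o["ft_force"];print(o["finger_gap"],f0,o["time_s"])
for x in (-210,-205,-200,-196,-192,-188):
    r.line_to([*t2w(x,0),76],vel=40);o=r.observe();f=o["ft_force"]-f0
    print(x,w2t(o["tool_pos"]).round(1),(f[:2]@TX).round(2),(f[:2]@TY).round(2),f[2].round(2))
    if f[:2]@TX<-1.2: break
c=r.camera("top");cv2.imwrite("pics/t5.png",cv2.resize(c["frame"][180:330,180:400],None,fx=3.6,fy=3.6))
c=r.camera("side");cv2.imwrite("pics/s5.png",cv2.resize(c["frame"][180:330,180:400],None,fx=3.6,fy=3.6))
print(o["time_s"])
E
```

```text
-0.007337841878811813 [1.2638014  0.40686998 0.92027439] 16.8417
-210 [-209.6    0. ] -1.21 0.81 -1.4
17.3667
```

View pics/t5.png

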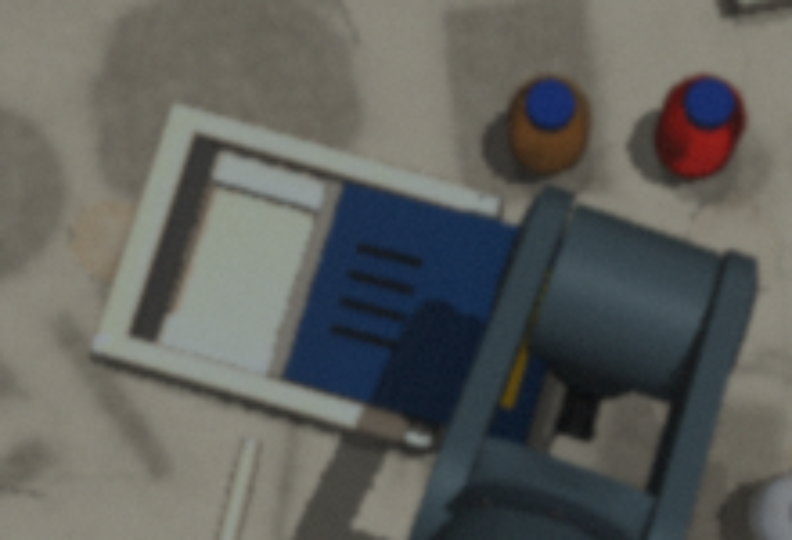

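View pics/s5.png

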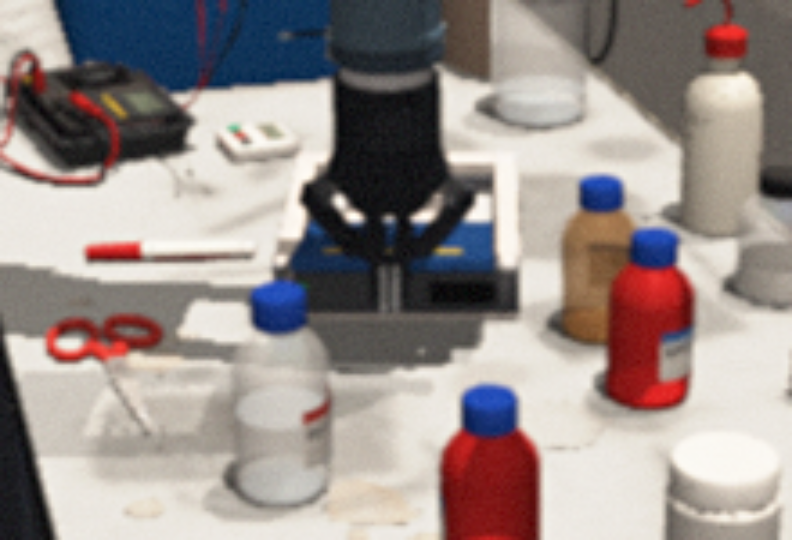

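The closed fingers sit centred in front of the cover's edge (side crop 390,285). The 1.2 N is only noise, so I'll continue the push with force readings.

```bash
python3 - <<'E'
from m import *
from workcell import r
q=down(-0.3037)
def go(x,v):
    r.line_to([*t2w(x,0),76],vel=v);o=r.observe();f=o["ft_force"]
    F=f[:2]@TX
    print(x,w2t(o["tool_pos"]).round(1),F.round(2),(f[:2]@TY).round(2),f[2].round(2),o["time_s"]);return F
for x in (-203,-198,-193,-188): go(x,40)
for x in (-165,-140,-125): 
    if go(x,45)<-12: print("STOP");break
c=r.camera("side");cv2.imwrite("pics/s6.png",cv2.resize(c["frame"][180:330,180:400],None,fx=3.6,fy=3.6))
c=r.camera("top");cv2.imwrite("pics/t6.png",cv2.resize(c["frame"][180:330,180:400],None,fx=3.6,fy=3.6));np.savez("t6.npz",**c)
E
```

```text
-203 [-202.8    0. ] 0.02 0.26 -0.97 17.7917
-198 [-197.8    0. ] -0.3 -1.05 -0.58 18.0667
-193 [-192.7    0. ] 0.15 -0.81 0.32 18.3417
-188 [-187.7    0. ] -0.06 0.85 -0.27 18.6167
-165 [-1.647e+02 -1.000e-01] 0.38 0.02 0.74 19.275
-140 [-139.7   -0. ] -0.6 0.15 0.38 19.9833
-125 [-124.6    0. ] -0.5 0.72 -0.82 20.4667
```

View pics/t6.png

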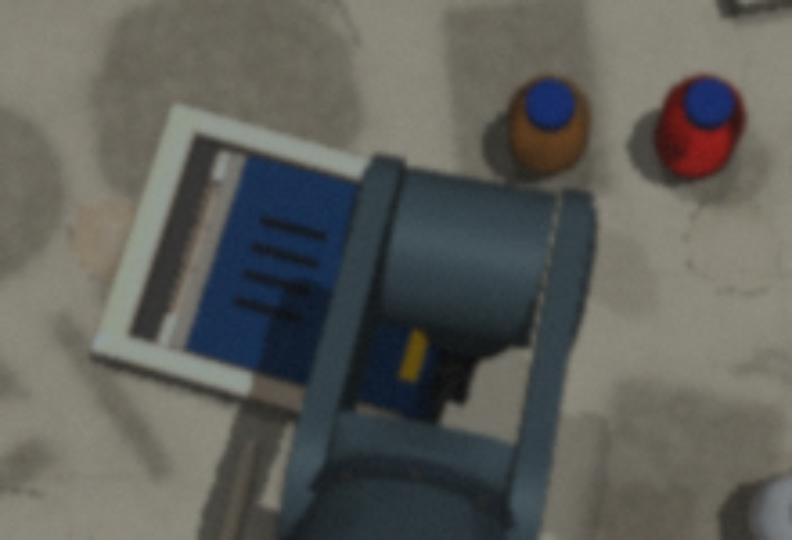

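View pics/s6.png

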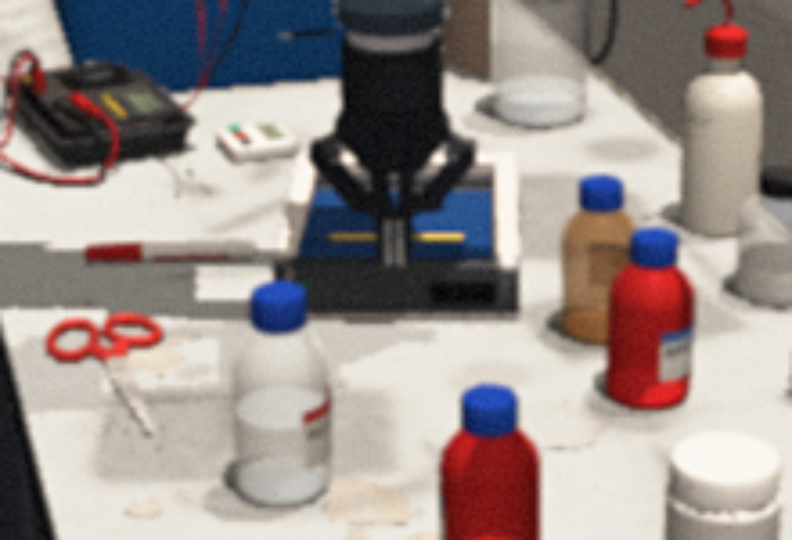

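```bash
python3 - <<'E'
from m import *
c=dict(np.load("t6.npz"))
for y in(-68,-62,-55,55,62,68):
  xs=np.arange(60,100,2.);g=cv2.cvtColor(c["frame"],cv2.COLOR_BGR2GRAY).astype(np.float32)
  P=np.array([[*t2w(x,y),27] for x in xs]);uv=proj(c,P).astype(np.float32)
  print(y,cv2.remap(g,uv[:,0:1],uv[:,1:2],1).ravel().round().astype(int))
print(xs)
E
```

```text
-68 [ 47  51  63  86 103 110 110 111 115 124 133 130 116  91  67  56  52  52
  55  53]
-62 [ 44  47  60  80 101 112 113 116 120 134 140 137 122  93  70  56  53  53
  53  53]
-55 [ 45  51  67  88 107 112 114 116 121 134 140 138 122  90  67  54  51  53
  54  54]
55 [ 47  47  59  80 100 113 115 116 122 137 142 138 123  93  66  54  52  52
  52  53]
62 [ 42  45  59  79 101 111 113 115 118 133 140 138 127  94  69  55  54  53
  53  53]
68 [ 45  49  60  81 101 110 112 112 118 129 139 143 126  99  73  55  54  53
  53  53]
[60. 62. 64. 66. 68. 70. 72. 74. 76. 78. 80. 82. 84. 86. 88. 90. 92. 94.
 96. 98.]
```

The tongue is straight and about 8 mm short of the lip edge, which measures x=84.5 against the true 85. The last stretch goes in small steps.

```bash
python3 - <<'E'
from m import *
from workcell import r
def go(x,v):
    r.line_to([*t2w(x,0),76],vel=v);o=r.observe();f=o["ft_force"]
    F=f[:2]@TX
    print(x,w2t(o["tool_pos"]).round(1),F.round(2),(f[:2]@TY).round(2),f[2].round(2),o["time_s"]);return F
for x in (-116,-113,-111,-109.5,-108,-106.5): 
    if go(x,25)<-10: print("STOP");break
c=r.camera("side");cv2.imwrite("pics/s7.png",cv2.resize(c["frame"][210:290,240:350],None,fx=7,fy=7,interpolation=2))
c=r.camera("top");cv2.imwrite("pics/t7.png",cv2.resize(c["frame"][180:330,180:400],None,fx=3.6,fy=3.6));np.savez("t7.npz",**c)
W=cloud(c);
for x in (-80,-70,-60,-40,-20,0,40,70):
  zz=[]
  for y in range(-65,66,5):
    for z in(45,):
      u,v=proj(c,[*t2w(x,y),z])[0].round().astype(int);zz.append(W[v,u,2])
  print(x,np.round(zz[:5],0),np.round(zz[-8:],0))
E
```

```text
-116 [-115.7   -0. ] -1.03 -0.56 0.12 21.075
-113 [-112.8   -0. ] -0.01 -1.02 -1.22 21.3417
-111 [-110.9    0. ] 0.07 0.76 -0.42 21.5917
-109.5 [-109.4    0. ] -2.14 -0.62 -0.07 21.8417
-108 [-107.9    0. ] 0.03 -0.49 -0.42 22.0917
-106.5 [-106.4   -0. ] -0.43 1.08 -0.41 22.3417
-80 [409. 410. 409. 413. 413.] [58. 59. 54. 61. 56. 56. 56. 56.]
-70 [412. 411. 412. 412. 412.] [58. 56. 53. 58. 56. 57. 59. 55.]
-60 [409. 414. 412. 414. 414.] [52. 57. 53. 56. 53. 55. 52. 59.]
-40 [410. 412. 415. 413. 411.] [359. 368. 365. 380. 391. 391. 398. 395.]
-20 [418. 416. 421. 425. 426.] [460. 465. 465. 468. 471. 474. 476. 479.]
0 [416. 415. 420. 423. 421.] [47. 47. 46. 43. 51. 44. 44. 46.]
40 [38. 44. 39. 43. 40.] [39. 43. 41. 40. 40. 43. 44. 48.]
70 [37. 37. 39. 38. 41.] [38. 39. 42. 39. 37. 39. 42. 38.]
```

View pics/t7.png

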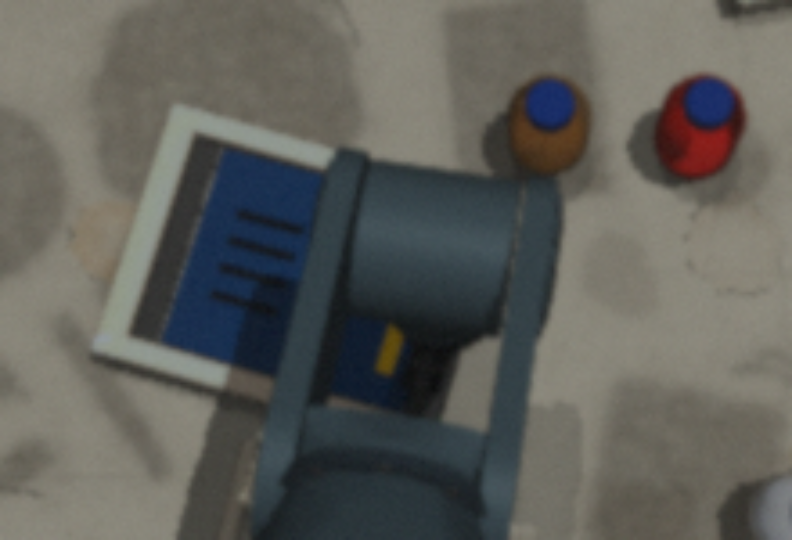

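View pics/s7.png

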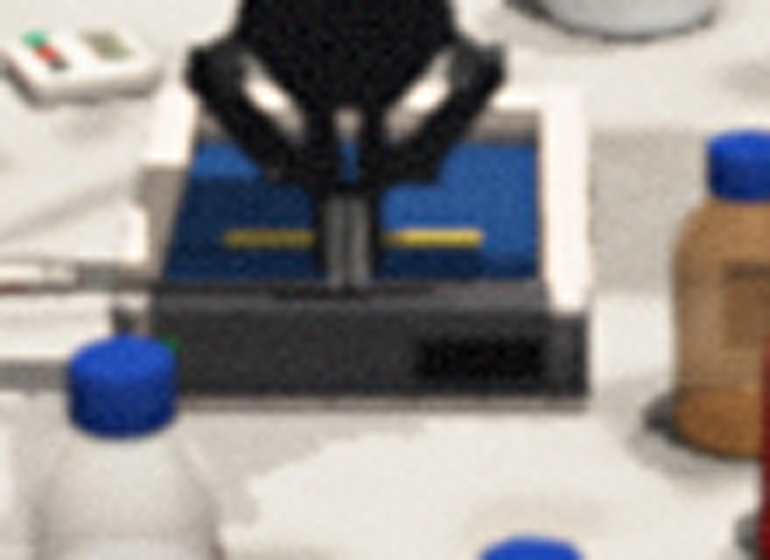

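```bash
python3 - <<'E'
from m import *
from workcell import r
def go(x,v,z=74.5):
    r.line_to([*t2w(x,0),z],vel=v);o=r.observe();f=o["ft_force"]
    F=f[:2]@TX
    print(x,w2t(o["tool_pos"]).round(1),o["tool_pos"][2].round(1),F.round(2),(f[:2]@TY).round(2),f[2].round(2),o["time_s"]);return F
go(-108,25)
for x in (-106.5,-105.5,-104.5,-103.5,-102.5,-101.5): 
    if go(x,20)<-8: print("STOP");break
r.pause(0.1)
go(-112,60)
go(-112,100,120)
r.move_to([*t2w(-200,60),200],down(-.3037))
c=r.camera("side");cv2.imwrite("pics/s8.png",cv2.resize(c["frame"][210:290,240:350],None,fx=7,fy=7,interpolation=2))
c=r.camera("top");cv2.imwrite("pics/t8.png",cv2.resize(c["frame"][200:300,190:330],None,fx=5.6,fy=5.6));np.savez("t8.npz",**c)
W=cloud(c);
for x in (-80,-70,-60,-40,-20,0,40,70):
  zz=[]
  for y in range(-65,66,5):
      u,v=proj(c,[*t2w(x,y),45])[0].round().astype(int);zz.append(W[v,u,2])
  print(x,np.nanmedian(zz))
E
```

```text
-108 [-108.    0.] 74.4 0.23 -0.26 0.15 22.6917
-106.5 [-106.4   -0. ] 74.5 -0.18 -0.59 -0.75 22.9417
-105.5 [-105.4   -0. ] 74.5 -0.01 0.75 -0.35 23.1917
-104.5 [-104.4   -0. ] 74.5 0.62 -0.56 0.19 23.4417
-103.5 [-103.4    0. ] 74.5 -0.27 -0.0 -0.32 23.6917
-102.5 [-102.7   -0. ] 74.5 -1.41 -0.15 0.23 23.9417
-101.5 [-102.3   -0. ] 74.5 -4.39 0.11 0.14 24.1917
-112 [-112.2   -0. ] 74.5 -0.55 0.09 1.05 24.6167
-112 [-1.119e+02  1.000e-01] 120.0 0.47 -0.13 -0.1 25.225
-80 50.41663524179512
-70 50.96757668021655
-60 48.49874778239541
-40 46.220848963916524
-20 46.320601072932504
0 43.01642311176511
40 38.92280524360058
70 37.26829149375453
```

View pics/t8.png

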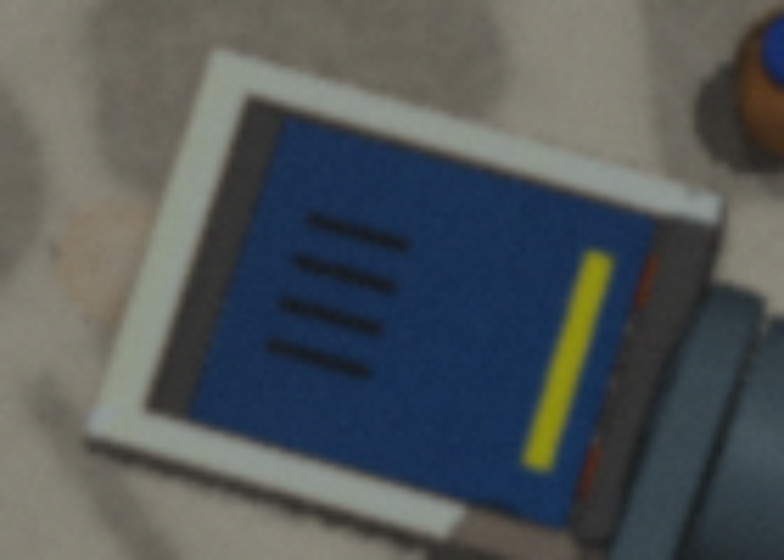

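View pics/s8.png

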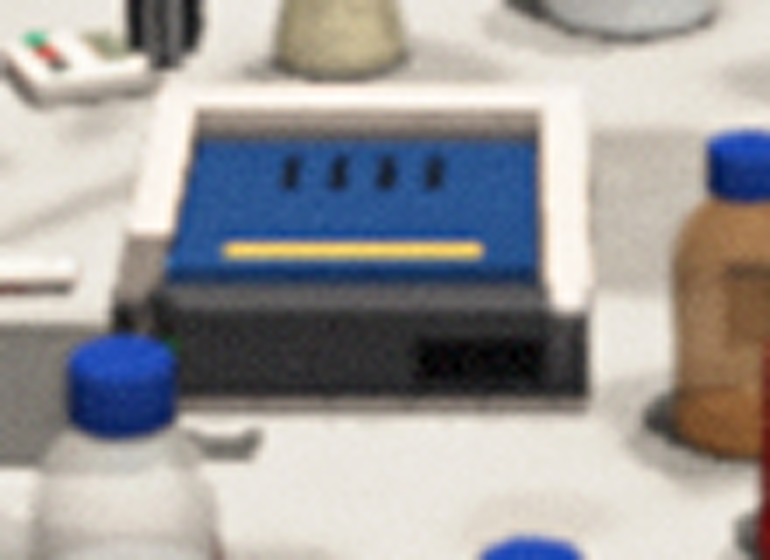

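The cover is in the groove and slants about 0.1 rad, resting on the catches (orange at crop 650,280 and 590,470). Next I press on the strip.

```bash
python3 - <<'E'
from m import *
from workcell import r
c=dict(np.load("t8.npz"))
s=at(c,[190+567/5.6,200+360/5.6],50)[0];t=w2t(s);print("strip",t)
p=t2w(t[0],0)
r.move_to([*t2w(t[0],0),110],down(-.3037))
r.line_to([*p,80],vel=120)
for z in np.r_[76:56:-1.5]:
    r.line_to([*p,z],vel=25);o=r.observe();f=o["ft_force"]
    print(z.round(1),o["tool_pos"][2].round(1),f.round(1),o["time_s"])
    if f[2]>60: break
r.line_to([*p,90],vel=100)
r.move_to([*t2w(-210,60),220],down(-.3037))
c=r.camera("side");cv2.imwrite("pics/s9.png",cv2.resize(c["frame"][210:290,240:350],None,fx=7,fy=7,interpolation=2))
c=r.camera("top");cv2.imwrite("pics/t9.png",cv2.resize(c["frame"][200:300,190:330],None,fx=5.6,fy=5.6));np.savez("t9.npz",**c)
W=cloud(c);
for x in (-85,-80,-70,-60,-40,-20,0,40,70):
  zz=[]
  for y in range(-65,66,3):
      u,v=proj(c,[*t2w(x,y),36])[0].round().astype(int);zz.append(W[v,u,2])
  print(x,np.nanmedian(zz))
E
```

```text
strip [-74.64806859   0.46261903]
76.0 76.4 [-0.9  0.5 -0.2] 27.325
74.5 75.0 [-0.9 -1.8  4.2] 27.575
73.0 73.5 [-1.7 -2.2  4.5] 27.825
71.5 71.4 [-0.3  1.4  0.1] 28.075
70.0 69.7 [-0.   1.   0.1] 28.325
68.5 68.3 [-0.6  0.  -0.4] 28.575
67.0 66.9 [ 0.1 -0.  -0.1] 28.825
65.5 65.4 [0.4 0.2 0.3] 29.075
64.0 63.9 [0.1 0.1 0.1] 29.325
62.5 62.4 [ 0.9 -0.5 -0.3] 29.575
61.0 60.9 [-0.5 -0.9  0.9] 29.825
59.5 59.2 [-0.7  0.6 -0.1] 30.075
58.0 59.0 [-4.8  0.2  9.9] 30.325
56.5 59.0 [-10.2  -0.3  24.2] 30.575
-85 34.399933933643524
-80 35.16526864094635
-70 34.6971152457088
-60 35.09567339618832
-40 34.72891169712318
-20 35.24418068898842
0 34.87599702995294
40 33.89953933258346
70 34.25257382276209
```

View pics/t9.png

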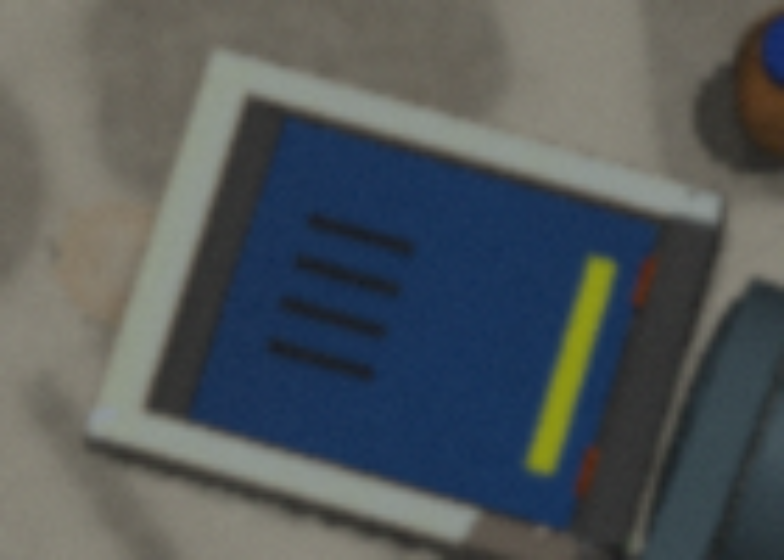

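View pics/s9.png

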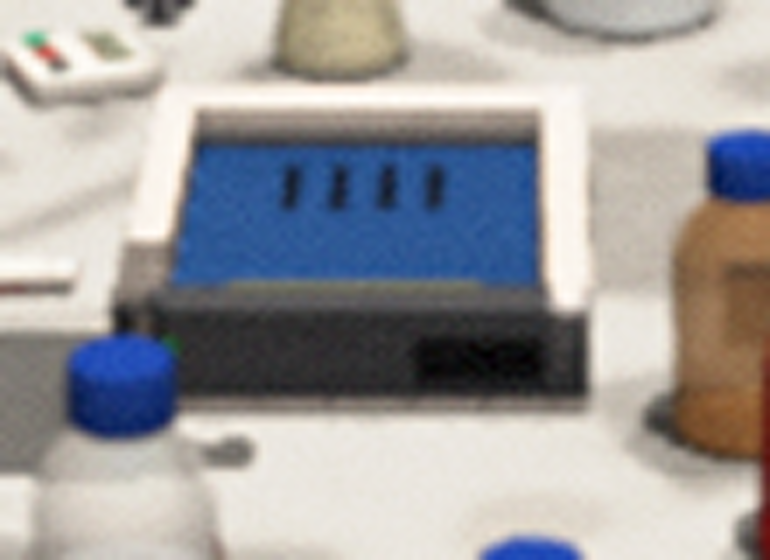

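The cover lies flat at 34 to 35 mm along its whole length, with both catches over its edge. Before signing off I'll check the insertion depth, the pen, the bottles and the bystanders.

```bash
python3 - <<'E'
from m import *
from workcell import r
r.move_to([200,-350,300],down(-.3037))
c=r.camera("top");cv2.imwrite("pics/t10.png",c["frame"])
f=c["frame"];hsv=cv2.cvtColor(f,cv2.COLOR_BGR2HSV);H,S,V=[hsv[...,i].astype(int) for i in range(3)]
yel=((H>22)&(H<35)&(S>150));v,u=np.nonzero(yel[220:310,270:345])
s=w2t(at(c,[u.mean()+270,v.mean()+220],34)[0]);print("strip",s,"tip in groove",s[0]+70+104-85)
blue=((H>105)&(H<130)&(S>150)).astype(np.uint8)
for b in blobs(c,blue,120,(310,190,440,360)):print(b)
W=cloud(c)
d=abs(c["frame"].astype(int)-np.load("top0.npz")["frame"]).sum(2)
for n,(a,b) in dict(flask=(150,232),jar=(475,233),timer=(152,282)).items(): print(n,d[b-18:b+18,a-18:a+18].mean())
red=((S>140)&((H<10)|(H>170)))[310:380,215:270];vv,uu=np.nonzero(red);print("pen red",w2t(at(c,[uu.mean()+215,vv.mean()+310],8)))
print(np.nanmax(W[315:345,238:250,2]),r.observe()["time_s"])
E
```

```text
strip [-74.69993896   0.24874414] tip in groove 14.300061043470151
(np.int32(118), array([332.3, 208.5]), array([680. , -46.1, 120. ]))
(np.int32(117), array([376.5, 208.3]), array([ 678.5, -153.4,  120. ]))
(np.int32(142), array([408.3, 322. ]), array([ 404.9, -217. ,  120. ]))
flask 5.647376543209877
jar 5.133487654320987
timer 5.172067901234568
pen red [[ -3.63809989 229.10998354]]
23.364735683268236 33.5
```

View pics/t10.png

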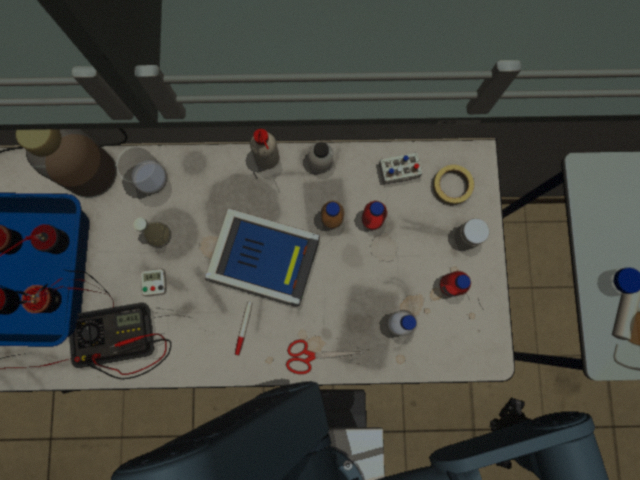

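All checks pass: the tongue is about 14 mm in, the pen lies at (243,328), both bottles stand at (332,213) and (403,323), and the bystanders haven't moved.

```bash
python3 -c "
from workcell import r
print(r.sign_off())"
```

```text
the job is handed in; nothing more can be done
None
```

The service bay is closed, and I handed the job in after about 33.5 s of the 61 s allowed. Sign-off reports no verdict.

- **Pen:** I lifted it out of the bay and laid it on the robot's side of the tester. I had aimed for about 186 mm from the tester's middle. In the last picture its red end measures 229 mm out, which fits that.
- **Bottles:** The white bottle stood in the way of the push, so I moved it to about (405, -217) mm. It and the amber bottle, which I did not touch, are both standing.
- **Cover:** I pushed the tongue into the groove while the board still slanted. The board dropped onto the catches at about 0.1 rad, and I pressed it down on the yellow strip with about 24 N. Its top now reads 34 to 35 mm high along its whole length, and both orange catches sit over its edge.
- **Tongue depth:** The tongue measures about 14.3 mm inside the groove. That is 0.3 mm past the stated 11 to 14 mm range, but within the 2 mm calibration.
- **Bystanders:** The flask, jar and timer look unchanged between the first and last pictures.

No check failed. The force sensor read almost nothing during most of the push, so I went by the pictures and depth readings for that part.

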